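# Seat the yerbera cap and hold its vent open with the splined key

## Robot

A 6-joint arm with a two-finger parallel gripper is mounted at the origin on the work surface. World frame = base frame: x ahead of the robot, y to its left, z up, the work surface at z = 0. Lengths are in m, angles in degrees, forces in N, time in s.
With the tool pointing down it reaches from about 0.325 to 0.85 m from the base axis. Payload 15.5 kg.
Tool frame: the origin (TCP) lies at the very end of the fingers, on their centre line; the grasp point (between the pads) lies 19 mm behind it (r.pinch_z is the distance from the TCP to the grasp point, in m); z points along the fingers, y is the line along which they close (so a half turn about z gives the same grasp; the last joint's range is limited). The gripper opens to 91 mm and grips with 3 to 60 N. Pads are 32 mm wide; open, the fingers measure 118 mm over their backs; the gripper's body (76 mm by 178 mm) begins 60 mm behind the grasp point.
Start: joints at [-72.852, 28.281, 77.091, -0, 74.628, -5.472], TCP at [0.24, -0.577, 0.214] pointing down, gripper open.
Joint ranges: [-166.48, 166.48], [-47.26, 123.95], [12.59, 153.08], [-70.14, 250.14], [6.76, 159.57], [-176.63, 176.63]. Speed limits (degrees/s): [108.29, 108.29, 147.25, 172.46, 172.46, 172.46].

## Interface

Orientations are given as [roll, pitch, yaw] about the fixed x, y, z axes, in that order (R = Rz(yaw) Ry(pitch) Rx(roll)).
In Python, from workcell import r, eyes gives the robot as it stands.
- The arm moves only by the tool send_rows, never from a script. Its argument "steps" is one flat list of numbers, 4 for each row, row after row: the shift along the world's x, y, z in cm, then the turn about the world's z in degrees. In form: [x, y, z, twist, x, y, z, twist, ...]. A call has 1 to 20 rows; each row is the pose to reach, as a shift and turn from the pose commanded when the call began; what a row does not reach only later rows make up. A row lasts 1/12 s, in which the tool goes at most 41.7 mm and 7.16 degrees, less where a joint would pass 70% of its speed; a pose out of reach is approached as far as the arm can. A call with a gripper value outside its range is refused whole. "jaw" is the closure in counts, from 0 (fully open) to 255 (shut), set as the call begins (left out, the last holds). The fingers move at their own pace and stop on an object; "grip_force" is the grip in N (left out, the last holds). Time passes only in rows, so rows that repeat a pose let the fingers close. It gives the time, the measured TCP pose, the force, the opening and the grip force at its end, in the units of the state.
- r.sense(): the state, without advancing time (a new reading comes with each control period).
- eyes.snapshot(name): name is "scene" or "top" or "wrist"; returns a dict with "image" (420x560x3 uint8, blue, green, red), "fx", "fy", "cx", "cy" (pixels), "distortion" ([k1, k2, p1, p2, k3] as OpenCV has them; the pictures are not rectified), "position" and "attitude" of the camera in the world. Camera axes: x right, y down, z forward; pixel columns grow to the right and rows downward; lengths in m; the calibration is good to about 2 mm. A picture is of the moment at which its call begins. There is no depth.
- r.hand_in(): hands the job in; it is judged then, once.
The state is a dict: "t": time; "joint_positions": joint angles; "qd": joint speeds; "joint_torque": joint torques, N m; "tool_pos": TCP position; "ee_rot": TCP orientation; "force": force on the tool from outside, world axes, zero at the start; "moment": the same for the moment, N m; "finger_gap": opening from 0.0 (shut) to 1.0 (fully open); "grip_force": force on a finger pad.
Only numpy, scipy, OpenCV 4.12 (cv2) and the standard library are available. Lean on these libraries where they do the work, as an engineer would, in place of code of your own. Each camera call takes 0.05 s, during which the arm holds its last target. There are 200 camera calls.

## Task

The yerba tin's cap has crept up: before touching the key, press the cap straight down until it is fully seated on the tin. Then lift the wooden-handled key from its stand, turn it until its cross-shaped stem meshes with the cross-shaped socket in the cap, push it fully home against the spring and keep pressing so the trapped air can escape. Finish like that, with the gripper still holding the key fully pressed in; leave the gourd, the bombilla and the kettle where they are.

Things in the scene. Friction and masses are not known exactly. Their poses are not given: they have to be found in the camera images.
- yerbera: squat round aluminium tin, 112 mm across, rim 70 mm above its underside, fixed on the tray (tray floor 10 mm above the table). Origin: centre of its underside, z up. Tin, cap and socket share one yaw.
- cap (a joint): how far the cap is pressed down, m: 0 = its disc 10 mm above the tin's rim, 0.010 = seated on the rim (hard stop); starts at 0 to 0.003. The cap is an aluminium disc, 114 mm across, 10 mm thick, that slides straight up and down and cannot turn; it takes about 6 N to move and stays where it is left. Press anywhere on it.
- hub (a point): centre of the socket's mouth, on top of a square steel boss (44 x 44 mm, 4 mm above the cap's disc) in the middle of the cap; moves with the cap (seated: 84 mm above the tin's underside). The socket is a cross of two slots along this point's x and y, each 11 mm wide and 33 mm long, open from above, z up. 10 mm down in it lies the black vent disc.
- vent (a joint): how far the sprung vent disc in the socket is pressed down, m: 0 = up, 10 mm below the mouth; 0.012 = key fully home, its collar on the boss. The spring pushes back with 0.5 N at first, 7 N at 0.012; the key's weight alone presses it less than 1.5 mm.
- key_grip (a point): centre of the wooden handle of the key, a loose 80 g thing standing upright in the stand, z up. The handle is a flat tab 38 mm wide along this point's x, 12 mm thick along its y, 50 mm tall. Under it a steel collar, 44 mm across, 6 mm thick, its underside 31 mm below this point; by it the key rests on the stand, where it can shift 1.5 mm sideways.
- key_tip (a point): centre of the lower end of the key's stem, on its axis, 53 mm below key_grip and 22 mm below the collar's underside. The stem is a cross of two blades along this point's x and y (same axes as key_grip), each 30 mm long and 8 mm thick, lower edges rounded; it fits the socket in any of four quarter turns.
- stand: dark wooden block, 76 x 76 mm, 42 mm tall, with a round hole of 34 mm, fixed on the tray. Origin: centre of its underside.
- gourd_center (a point): bystander: round wooden mate gourd, open on top, 80 mm across and 80 mm tall; point half-way up on its axis.
- bombilla_center (a point): bystander: steel drinking straw with a coiled filter, 185 mm long, 15 mm thick, lying along this point's x; point at mid-length.
- kettle_center (a point): bystander: blue enamel kettle, body 128 mm across, 130 mm tall, spout to its +x and handle to its -x (200 mm overall), on a cork mat; point on its axis 55 mm above its underside.
Things that resemble listed ones, but are neither listed nor needed, are in the scene too. Of the things that look like the part that bears key_grip, the smallest one is meant.

How it is judged (in metres and radians):
On the way, in this order (a step that is already met when the one before it is completed fails the run):
1. the cap is pressed down until seated, the key still standing in its stand (value of joint cap above 0.008 m and distance of key_grip from where it was at the start of the episode below 0.015 m), for 0.2 s.
2. the key's stem is meshed: its tip at least 6 mm down in the socket (z of key_grip in the frame of hub below 0.047 m and horizontal distance between key_grip and hub below 0.008 m and angle between key_grip's own z axis and vertical below 0.15 rad), for 0.1 s.
At the end, for the whole second after the job is handed in: the cap is seated (within 2 mm), the key stands upright in the socket with its splines meshed, its collar within 2.5 mm of the boss and the vent disc held at least 9.5 mm down, and the fingers still hold the key (value of joint cap above 0.008 m and value of joint vent above 0.0095 m and z of key_grip in the frame of hub below 0.0335 m and horizontal distance between key_grip and hub below 0.006 m and angle between key_grip's own z axis and vertical below 0.12 rad and (angle between the x axis of key_grip and the x axis of hub, either way round below 0.2 rad or angle between the x axis of key_grip and the y axis of hub, either way round below 0.2 rad) and contact force between the fingers and key above 1 N); the arm keeps its last pose, push and grip.
It fails at once if the gourd is moved by more than 30 mm (distance of gourd_center from where it was at the start of the episode above 0.03 m).
It fails at once if the bombilla is moved by more than 30 mm (distance of bombilla_center from where it was at the start of the episode above 0.03 m).
It fails at once if the kettle is moved by more than 30 mm (distance of kettle_center from where it was at the start of the episode above 0.03 m).
It also fails if it takes over 51 s, if anything falls off the work surface, if the arm or the gripper's body presses on something with over 40 N, if the wrist force passes 120 N, or if a joint passes its speed limit or range.

## Working session

There is one attempt and no reset: what is moved stays moved. The work goes in short steps, Python scripts to look and compute and a tool call to move; the robot and the scene stay as the last step left them, time stands still between calls to the robot, and variables do not carry over. Pictures are saved under pics/ and viewed, at most 10 in all, crops included, and the job is handed in when it is done.

Besides the shell and the picture viewer there is one more tool, called after ">>>" by a JSON object that holds its "name" and its "arguments". send_rows: Moves the arm, as the interface text tells. Its arguments: {"type":"object","properties":{"steps":{"type":"array"},"jaw":{"type":"number"},"grip_force":{"type":"number"}},"required":["steps"]}

```bash
mkdir -p pics
cat > h.py <<'E'
import numpy as np, cv2, pickle
def snap(n,f):
    from workcell import r,eyes
    s=eyes.snapshot(n); cv2.imwrite(f'pics/{f}.png',s['image']); pickle.dump(s,open(f'pics/{f}.pkl','wb')); return s
def load(f): return pickle.load(open(f'pics/{f}.pkl','rb'))
def K(s): return np.array([[s['fx'],0,s['cx']],[0,s['fy'],s['cy']],[0,0,1.]])
def Rm(s):
    a=np.array(s['attitude'],float)
    if a.shape==(3,3): return a
    from scipy.spatial.transform import Rotation as R
    return R.from_quat(a).as_matrix() if a.size==4 else R.from_euler('xyz',a,degrees=True).as_matrix()
def ray(s,uv):
    p=cv2.undistortPoints(np.array([[uv]],float),K(s),np.array(s['distortion'],float))[0,0]
    return np.array(s['position']),Rm(s)@np.array([p[0],p[1],1])
def atz(s,uv,z):
    o,d=ray(s,uv); return o+d*(z-o[2])/d[2]
def proj(s,P):
    R=Rm(s); t=-R.T@np.array(s['position'])
    return cv2.projectPoints(np.array(P,float).reshape(-1,3),cv2.Rodrigues(R.T)[0],t,K(s),np.array(s['distortion'],float))[0].reshape(-1,2)
E
python3 - <<'E'
from h import *
from workcell import r
a=snap('scene','s0');b=snap('top','t0');w=snap('wrist','w0')
for s in(a,b,w):print(s['position'],s['attitude'],s['fx'])
print(r.sense())
im=np.hstack([a['image'],b['image']]);
cv2.imwrite('pics/t0b.png',cv2.resize(b['image'],(800,600),interpolation=cv2.INTER_CUBIC))
cv2.imwrite('pics/s0b.png',cv2.resize(a['image'],(800,600),interpolation=cv2.INTER_CUBIC))
E
```

```text
[ 1.09678275 -0.62776591  0.84697796] [-134.33135788    0.68441142   48.05330373] 504.57687381194813
[ 0.45302725 -0.11018908  1.11612519] [-175.75821676   -1.54252953  -89.29401063] 500.42429895331657
[ 0.31586118 -0.54504723  0.38292903] [ 1.63465294e+02  4.80159904e-02 -6.73798272e+01] 359.9784279499328
{'t': 0.15, 'joint_positions': array([-7.28508322e+01,  2.83088297e+01,  7.71167722e+01, -2.05106843e-03,
        7.46271903e+01, -5.47192912e+00]), 'qd': array([-0.07875001, -0.10215004, -0.08225014,  0.05424302, -0.02328032,
       -0.04809862]), 'joint_torque': array([ 9.51237744e-04, -8.79201007e+01, -3.82049668e+01,  7.08401087e-02,
        5.01734333e-02, -5.02754949e-05]), 'tool_pos': array([ 0.24030774, -0.57666577,  0.21346522]), 'ee_rot': array([-1.79947260e+02, -3.06597650e-03,  2.26216401e+01]), 'force': array([-0.53726268,  0.25510128, -0.56344003]), 'moment': array([-0.02299279,  0.0358854 ,  0.02141222]), 'grip_force': 0.0, 'finger_gap': 0.9977720356675854}
```

View pics/t0b.png

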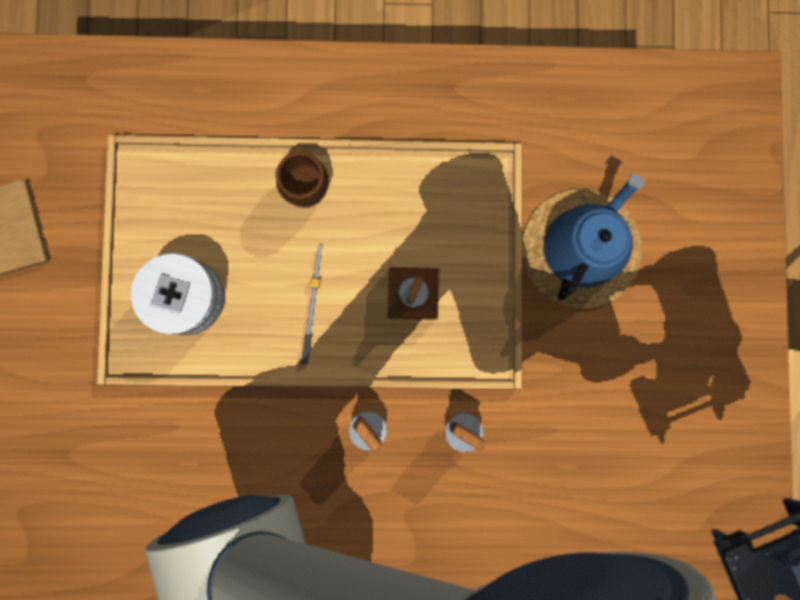

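View pics/s0b.png

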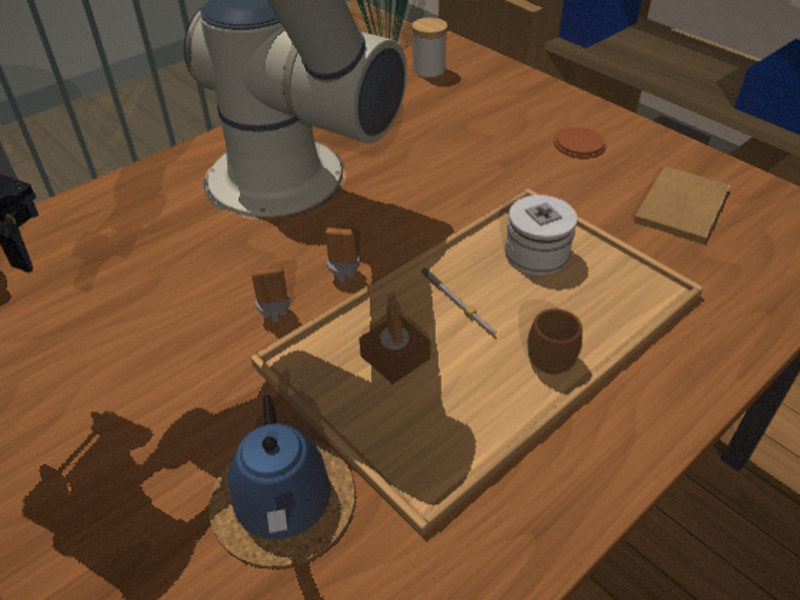

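The top view shows the tin's cross at about (170,292), the keyed stand at about (413,292), and two larger decoy keys off the tray at (367,432) and (464,432), all in 800-px scale. Next I'll take enlarged crops.

Run:
```python
from h import *
a=load('s0')['image'];b=load('t0')['image']
def c(im,u,v): 
    x=cv2.resize(im[v:v+60,u:u+80],(400,300),interpolation=cv2.INTER_CUBIC); return cv2.convertScaleAbs(x,alpha=1.3,beta=10)
im=np.vstack([np.hstack([c(b,80,174),c(b,250,174)]),np.hstack([c(a,340,130),c(a,240,195)])])
cv2.imwrite('pics/c0.png',im)
```

```text
(no output)
```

View pics/c0.png

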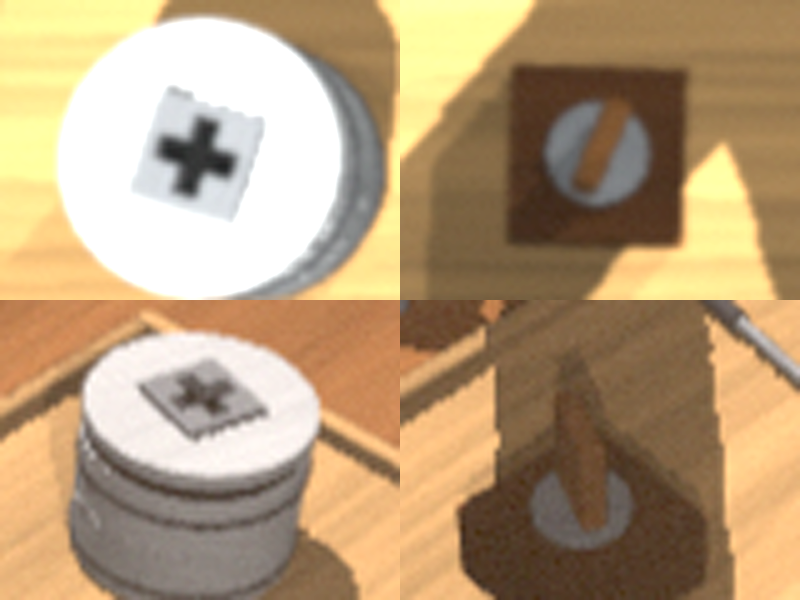

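Run:
```python
from h import *
t=load('t0');s=load('s0')
T=lambda x,y,u0,v0:(u0+x/5-.4,v0+y/5-.4)
for z in(.094,.102,.104):
    print('hub',z,atz(t,T(197,156,80,174),z),atz(s,T(202,90,340,130),z))
tips=[atz(t,T(*p,80,174),.102) for p in((207,118),(186,195),(158,149),(237,163))]
d=tips[0]-tips[1];e=tips[3]-tips[2];print('yaw',np.degrees(np.arctan2(d[1],d[0])),np.degrees(np.arctan2(e[1],e[0])),np.linalg.norm(d),np.linalg.norm(e))
k=atz(t,T(197,153,250,174),.058);print('collar',k,atz(s,T(181,211,240,195),.058))
a=atz(t,T(182,185,250,174),.108);b=atz(t,T(219,100,250,174),.108);print('handle',a,b,np.degrees(np.arctan2(*(b-a)[1::-1])),np.linalg.norm(b-a))
# project model of handle for candidates
for n,p in (('bomb1',(318,245)),('bomb2',(306,360)),('gourd',(302,178)),('kettle',(585,247))):print(n,atz(t,(p[0]*.7,p[1]*.7),.05))
for yaw in(-20,-25,-30,-35):
    c,si=np.cos(np.radians(yaw)),np.sin(np.radians(yaw));P=[]
    for z in(.108,.058):
        for x,y in((.019,.006),(.019,-.006),(-.019,-.006),(-.019,.006)):P.append([k[0]+c*x-si*y,k[1]+si*x+c*y,z])
    print(yaw,np.round((proj(t,P)-[250,174]+.4)*5+[400,0]).astype(int).tolist())
```

```text
hub 0.094 [0.52967151 0.19569175 0.094     ] [0.52431568 0.2038336  0.094     ]
hub 0.102 [0.52907163 0.19329767 0.102     ] [0.53039784 0.19499828 0.102     ]
hub 0.104 [0.52892166 0.19269915 0.104     ] [0.53191839 0.19278945 0.104     ]
yaw -13.065841933658481 -99.30984626093917 0.032054296935564275 0.0321377872924917
collar [ 0.53882169 -0.15103529  0.058     ] [ 0.54729375 -0.15671623  0.058     ]
handle [ 0.52170966 -0.14318865  0.108     ] [ 0.55644122 -0.1577799   0.108     ] -22.788010676012718 0.037672077551924824
bomb1 [ 0.60764668 -0.00828002  0.05      ]
bomb2 [0.43576545 0.00579089 0.05      ]
gourd [0.70908305 0.01790913 0.05      ]
kettle [ 0.61112429 -0.41122652  0.05      ]
-20 [[605, 94], [632, 105], [599, 192], [571, 182], [600, 106], [626, 116], [594, 200], [568, 190]]
-25 [[609, 95], [635, 107], [595, 192], [568, 179], [604, 107], [629, 119], [590, 199], [565, 187]]
-30 [[613, 95], [638, 111], [591, 191], [565, 176], [608, 108], [632, 122], [586, 199], [562, 184]]
-35 [[617, 97], [641, 114], [587, 190], [562, 172], [612, 109], [634, 125], [582, 197], [559, 181]]
```

Hub is at about (0.529, 0.193) with yaw near -11°. The key is at about (0.54, -0.151) with yaw near -24°. I'll go above the key first for a wrist look.

>>> {"name": "send_rows", "arguments": {"steps": [2.0,3.0,1,-6,4.4,6.2,1,-12,6.8,9.6,1,-18,9.2,13,1,-24,11.6,16.4,1,-30,14,19.8,1,-36,16.4,23.2,1,-42,18.8,26.6,1,-46.6,21.2,30,1,-46.6,23.6,33.4,1,-46.6,26,36.8,1,-46.6,28.2,40,1,-46.6,30,42.6,1,-46.6,30,42.6,1,-46.6,30,42.6,1,-46.6,30,42.6,1,-46.6]}}

```text
t: 1.48
tool_pos: [0.54, -0.1511, 0.2237]
ee_rot: [180.0, 0.0, -23.9]
force: [-0.4, 0.5, -0.6]
finger_gap: 0.999
grip_force: 0.0
```

Run:
```python
from h import *
from workcell import r
s=snap('wrist','w1');q=r.sense();print(q['t'],q['tool_pos'],q['ee_rot'],q['force'],s['position'],s['attitude'])
cv2.imwrite('pics/w1b.png',cv2.convertScaleAbs(cv2.resize(s['image'],(800,600),interpolation=cv2.INTER_CUBIC),alpha=1.4,beta=10))
```

```text
1.5333 [ 0.5398398  -0.15155464  0.22375227] [ 1.79984161e+02  2.89821803e-02 -2.40089083e+01] [-0.82096544  0.22568822  0.9395895 ] [ 0.61493625 -0.18323893  0.39316838] [ 1.63432944e+02 -1.55001601e-02 -1.13949863e+02]
```

View pics/w1b.png

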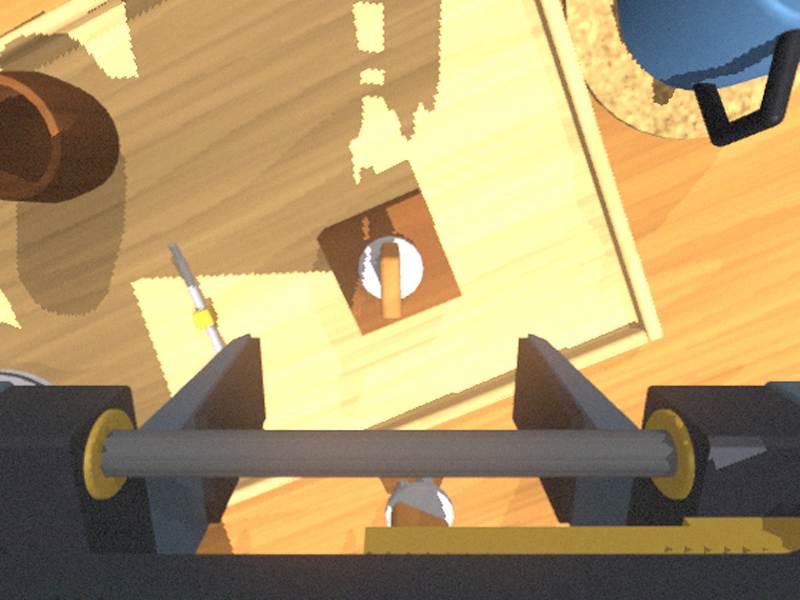

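The key handle appears vertical in the wrist image: edges at x≈383 and 400 (800-px scale), top end near y 318, collar centre near (391,269). So tool yaw is already aligned with the key. I'll refine numerically with a crop.

Run:
```python
from h import *
s=load('w1')
x=s['image'][150:240,215:335];cv2.imwrite('pics/c1.png',cv2.resize(x,(800,600),interpolation=cv2.INTER_CUBIC))
print(atz(s,(391*.7,269*.7),.058))
```

```text
[ 0.54223591 -0.15281732  0.058     ]
```

View pics/c1.png

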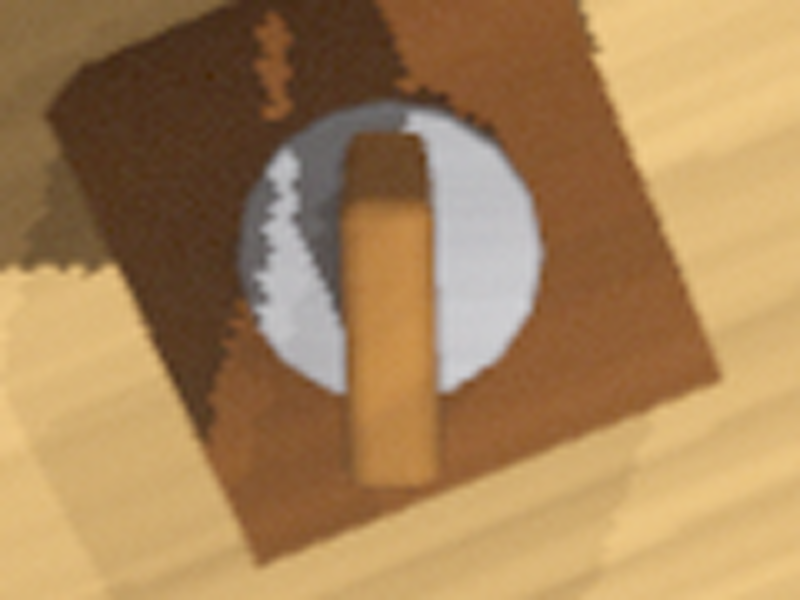

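The crop shows the handle's top face with corners at (344,205), (430,203), (356,486), (439,484) and the collar centre at about (391,249).

Run:
```python
from h import *
s=load('w1')
f=lambda x,y:(215+x/6.667-.43,150+y/6.667-.43)
a=atz(s,f(397.5,485),.108);b=atz(s,f(387,204),.108)
print((a+b)/2,np.degrees(np.arctan2(*(b-a)[1::-1])),np.linalg.norm(a-b),atz(s,f(391,249),.058))
```

```text
[ 0.54292656 -0.15260826  0.108     ] -21.821631179540727 0.03590086954224031 [ 0.54365894 -0.15294341  0.058     ]
```

>>> {"name": "send_rows", "arguments": {"steps": [0,2,0,4,0,5,0,9,0,8,0,13,-0.5,11.5,0,13,-0.5,15,0,13,-0.5,18.5,0,13,-1,22,0,13,-1.1,25.5,0,13,-1.1,29,0,13,-1.1,32,0,13,-1.1,34.4,0,13,-1.1,34.4,0,13,-1.1,34.4,0,13,-1.1,34.4,0,13], "jaw": 87}}

```text
t: 2.7
tool_pos: [0.5294, 0.1918, 0.2238]
ee_rot: [180.0, 0.0, -11.0]
force: [0.2, -0.7, 0.9]
finger_gap: 0.658
grip_force: 0.0
```

Run:
```python
from h import *
from workcell import r
s=snap('wrist','w2');q=r.sense();print(q['t'],q['tool_pos'],q['ee_rot'],q['force'],q['finger_gap'])
print(proj(s,[[.529,.193,.102]]))
x=s['image'][100:250,180:380];cv2.imwrite('pics/c2.png',cv2.resize(x,(800,600),interpolation=cv2.INTER_CUBIC))
```

```text
2.75 [0.52949805 0.1915928  0.22391194] [ 1.79981391e+02  6.71135878e-03 -1.10714672e+01] [-0.13267467 -0.30875377 -0.24074825] 0.6628355446281969
[[271.54932004 204.44421738]]
```

View pics/c2.png

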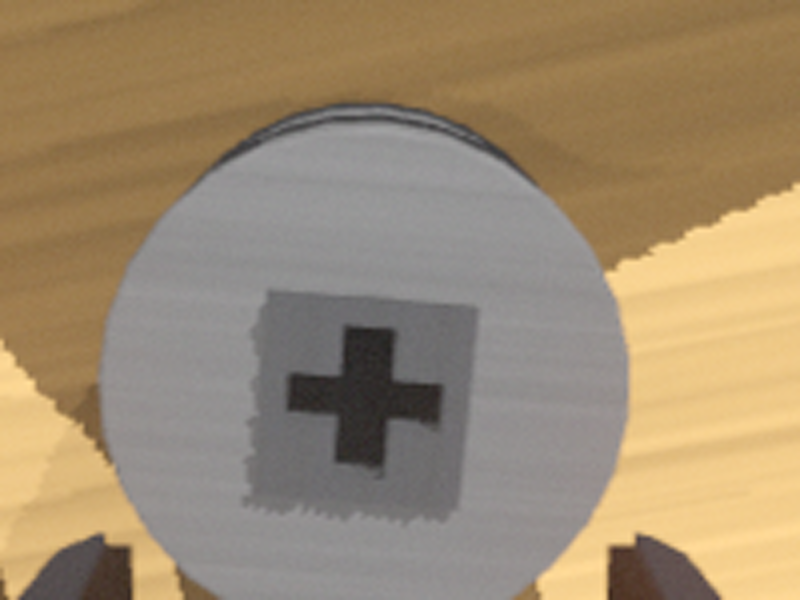

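The crop shows boss corners at about (267,291), (478,306), (458,520), (248,503) and the socket cross centred near (365,402).

Run:
```python
from h import *
s=load('w2')
f=lambda x,y:(180+x/4-.37,100+y/4-.37)
for z in (.102,.104):
    c=[atz(s,f(*p),z) for p in((267,291),(478,306),(458,520),(248,503))]
    print(z,np.mean(c,0),atz(s,f(365,402),z),[round(float(np.linalg.norm(c[i]-c[i-1])),4) for i in range(4)])
    print([round(float(np.degrees(np.arctan2(*(c[i]-c[i-1])[1::-1]))%90),1) for i in range(4)])
```

```text
0.102 [0.5317494 0.1935233 0.102    ] [0.53279424 0.19282983 0.102     ] [0.0462, 0.0434, 0.0468, 0.0452]
[72.8, 74.8, 74.9, 74.0]
0.104 [0.53228463 0.1934099  0.104     ] [0.5333223  0.19272119 0.104     ] [0.0459, 0.0431, 0.0465, 0.0448]
[72.8, 74.8, 74.9, 74.0]
```

>>> {"name": "send_rows", "arguments": {"steps": [0.2,0.1,-3,-5,0.2,0.1,-6,-5,0.2,0.1,-9,-5,0.2,0.1,-11,-5,0.2,0.1,-11.8,-5,0.2,0.1,-12.2,-5,0.2,0.1,-12.4,-5,0.2,0.1,-12.6,-5,0.2,0.1,-12.8,-5,0.2,0.1,-13,-5,0.2,0.1,-13.1,-5,0.2,0.1,-13.2,-5,0.2,0.1,-13.2,-5]}}

```text
t: 3.83
tool_pos: [0.5321, 0.1941, 0.0926]
ee_rot: [-180.0, -0.1, -16.0]
force: [1.8, -2.6, 3.6]
finger_gap: 0.663
grip_force: 2.0
```

>>> {"name": "send_rows", "arguments": {"steps": [0,0,-0.1,0,0,0,-0.2,0,0,0,-0.3,0,0,0,-0.35,0,0,0,-0.35,0,0,0,-0.35,0]}}

```text
t: 4.33
tool_pos: [0.5322, 0.1941, 0.0901]
ee_rot: [-179.9, -0.1, -16.0]
force: [-3.7, -4.8, 24.5]
finger_gap: 0.657
grip_force: 12.2
```

Cap seated: the 24 N stop came at disc z of about 0.090. Now I'll lift and go above the key.

>>> {"name": "send_rows", "arguments": {"steps": [0,0,0.05,0,0,0,0.05,0,0,0,3,0,0,0,6,0,0,-2,8,0,0,-5,8,-3,0.4,-8.5,8,-6,0.4,-12,8,-6,0.4,-15.5,8,-6,0.8,-19,8,-6,0.8,-22.5,8,-6,0.8,-26,8,-6,1.1,-29.5,8,-6,1.1,-32.5,8,-6,1.1,-34.7,8,-6,1.1,-34.7,8,-6,1.1,-34.7,8,-6,1.1,-34.7,8,-6]}}

```text
t: 5.83
tool_pos: [0.5423, -0.1523, 0.1684]
ee_rot: [-180.0, 0.0, -22.0]
force: [-0.3, 0.2, 0.2]
finger_gap: 0.664
grip_force: 0.0
```

Run:
```python
from h import *
from workcell import r
s=snap('wrist','w3');q=r.sense();print(q['t'],q['tool_pos'],q['ee_rot'],q['force'],q['finger_gap'])
x=s['image'][180:300,200:360];cv2.imwrite('pics/c3.png',cv2.resize(x,(800,600),interpolation=cv2.INTER_CUBIC))
```

```text
5.8833 [ 0.54229737 -0.15194441  0.16846464] [-1.79980301e+02  1.62827054e-02 -2.19442759e+01] [-0.51992721 -0.67243977  0.42824864] 0.6641840732715243
```

View pics/c3.png

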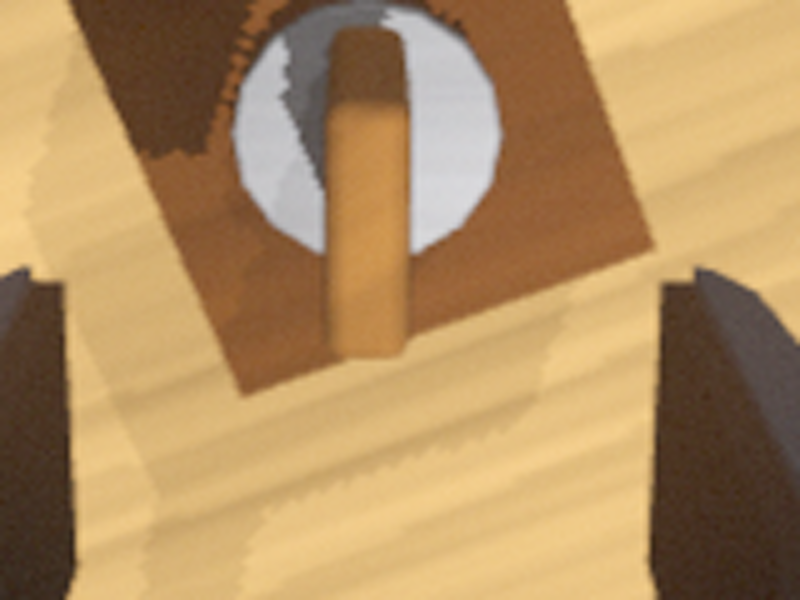

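The handle is vertical and centred between the fingers: midline x≈368, finger midpoint about 363, top face spanning y 102–355.

Run:
```python
from h import *
s=load('w3')
f=lambda x,y:(200+x/5-.4,180+y/5-.4)
a=atz(s,f(369,355),.108);b=atz(s,f(369,102),.108)
print((a+b)/2,np.degrees(np.arctan2(*(b-a)[1::-1])),np.linalg.norm(a-b),atz(s,f(367,130),.058))
```

```text
[ 0.54362249 -0.15284564  0.108     ] -21.92569205688669 0.036141694402966225 [ 0.54360283 -0.15266607  0.058     ]
```

>>> {"name": "send_rows", "arguments": {"steps": [0.1,0,-3,0,0.1,0,-6,0,0.1,0,-8.5,0,0.1,0,-9.7,0,0.1,0,-10.1,0,0.1,0,-10.1,0,0.1,0,-10.1,0]}}

```text
t: 6.47
tool_pos: [0.5439, -0.1524, 0.0681]
ee_rot: [-180.0, -0.0, -21.9]
force: [-0.1, -0.3, 0.1]
finger_gap: 0.66
grip_force: 0.0
```

>>> {"name": "send_rows", "arguments": {"steps": [0,0,0,0,0,0,0,0,0,0,0,0,0,0,0,0,0,0,0,0,0,0,0,0,0,0,0,0,0,0,0,0,0,0,0,0,0,0,0,0], "jaw": 255, "grip_force": 40}}

```text
t: 7.3
tool_pos: [0.5434, -0.153, 0.0674]
ee_rot: [180.0, -0.0, -22.0]
force: [-0.8, -0.2, 1.0]
finger_gap: 0.13
grip_force: 40.0
```

>>> {"name": "send_rows", "arguments": {"steps": [0,0,0.5,0,0,0,2,0,0,0,4.5,0,0,0,7.5,0,0,1.5,10,2,0,4.5,10,4,-0.4,8,10,6,-0.4,11.5,10,6,-0.4,15,10,6,-0.8,18.5,10,6,-0.8,22,10,6,-0.8,25.5,10,6,-1.1,29,10,6,-1.1,32,10,6,-1.1,34,10,6,-1.1,34.6,10,6,-1.1,34.6,10,6,-1.1,34.6,10,6,-1.1,34.6,10,6]}}

```text
t: 8.88
tool_pos: [0.5324, 0.192, 0.1675]
ee_rot: [180.0, 0.0, -16.0]
force: [0.1, -1.0, -0.4]
finger_gap: 0.133
grip_force: 40.0
```

Run:
```python
from h import *
from workcell import r
s=snap('wrist','w4');q=r.sense();print(q['t'],q['tool_pos'],q['ee_rot'],q['force'],q['finger_gap'])
a=snap('scene','s4');b=snap('top','t4')
c=lambda im,u,v,w,h:cv2.resize(im[v:v+h,u:u+w],(400,300),interpolation=cv2.INTER_CUBIC)
cv2.imwrite('pics/c4.png',np.vstack([np.hstack([c(s['image'],180,120,200,150),c(s['image'],220,160,100,75)]),np.hstack([c(a['image'],330,90,100,75),c(b['image'],70,165,100,75)])]))
```

```text
8.9333 [0.53245218 0.19187967 0.16746583] [ 1.79984538e+02  5.08340552e-03 -1.60497859e+01] [-1.12807306 -0.08914547 -1.17038566] 0.13004668069088596
```

View pics/c4.png

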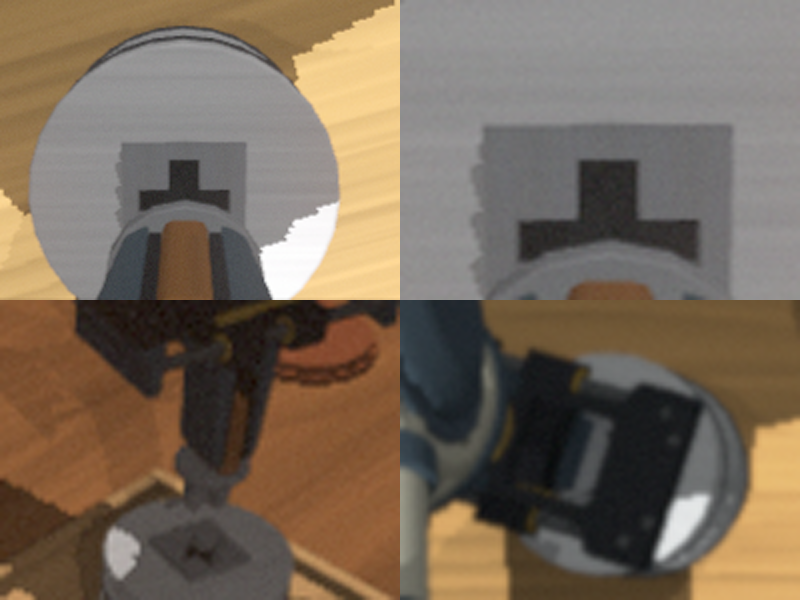

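Boss edges look square in the tool view, so yaw matches. Boss top edge runs (485,126)–(733,126) and the cross arm tip is at (608,160) in the top-right crop. I'll compute the residual offset.

Run:
```python
from h import *
s=load('w4')
f=lambda x,y:(220+(x-400)/4-.37,160+y/4-.37)
y=np.radians(-16.05);d=np.array([np.cos(y),np.sin(y),0])
l,rr=atz(s,f(485,126),.094),atz(s,f(733,126),.094)
print((l+rr)/2-.022*d,atz(s,f(608,160),.094)-.0165*d,np.linalg.norm(l-rr),np.degrees(np.arctan2(*(l-rr)[1::-1]))-90)
a,b=atz(s,f(519,221),.094),atz(s,f(698,221),.094);print((a+b)/2-.0055*d,np.linalg.norm(a-b))
# collar front edge, apparent centre
print(atz(s,(220+(590-400)/4-.37,160+242/4-.37),.158)-.022*d)
```

```text
[0.53316343 0.19268703 0.094     ] [0.53263183 0.19302051 0.094     ] 0.04301257108398193 -16.03240469282065
[0.53244911 0.19297954 0.094     ] 0.031655790304937356
[0.5337987  0.19509356 0.158     ]
```

>>> {"name": "send_rows", "arguments": {"steps": [0.05,0.1,-1.5,0,0.05,0.1,-2.6,0,0.05,0.1,-3.2,0,0.05,0.1,-3.2,0,0.05,0.1,-3.4,0,0.05,0.1,-3.6,0,0.05,0.1,-3.8,0,0.05,0.1,-4.0,0,0.05,0.1,-4.2,0,0.05,0.1,-4.4,0,0.05,0.1,-4.4,0]}}

```text
t: 9.95
tool_pos: [0.5327, 0.1938, 0.1231]
ee_rot: [180.0, 0.0, -16.0]
force: [0.2, -4.0, -3.1]
finger_gap: 0.129
grip_force: 40.0
```

It's meshed, tip about 8 mm in with only a small side force. I'll ease sideways and push home.

>>> {"name": "send_rows", "arguments": {"steps": [0,-0.06,0,0,0,-0.06,-0.2,0,0,-0.06,-0.4,0,0,-0.06,-0.6,0,0,-0.06,-0.8,0,0,-0.06,-1.0,0,0,-0.06,-1.2,0,0,-0.06,-1.3,0,0,-0.06,-1.4,0,0,-0.06,-1.4,0,0,-0.06,-1.4,0]}}

```text
t: 10.87
tool_pos: [0.533, 0.1935, 0.1094]
ee_rot: [-180.0, -0.0, -16.0]
force: [-0.6, -1.9, 5.3]
finger_gap: 0.126
grip_force: 40.0
```

Nearly home: spring force only so far. I'll press gently against the collar stop and hold.

>>> {"name": "send_rows", "arguments": {"steps": [0,0,-0.05,0,0,0,-0.1,0,0,0,-0.15,0,0,0,-0.2,0,0,0,-0.2,0,0,0,-0.2,0,0,0,-0.2,0,0,0,-0.2,0]}}

```text
t: 11.53
tool_pos: [0.5332, 0.1936, 0.1092]
ee_rot: [-180.0, -0.1, -16.0]
force: [-9.4, -6.1, 36.2]
finger_gap: 0.13
grip_force: 40.0
```

Hard stop reached at the predicted height (0.109). I'll ease the push to a moderate level and hold.

>>> {"name": "send_rows", "arguments": {"steps": [0,0,0.07,0,0,0,0.07,0,0,0,0.07,0,0,0,0.07,0,0,0,0.07,0,0,0,0.07,0,0,0,0.07,0,0,0,0.07,0,0,0,0.07,0,0,0,0.07,0,0,0,0.07,0,0,0,0.07,0,0,0,0.07,0,0,0,0.07,0,0,0,0.07,0,0,0,0.07,0,0,0,0.07,0,0,0,0.07,0,0,0,0.07,0,0,0,0.07,0]}}

```text
t: 13.2
tool_pos: [0.5332, 0.1935, 0.1093]
ee_rot: [-180.0, -0.1, -16.0]
force: [-5.8, -3.6, 25.7]
finger_gap: 0.132
grip_force: 40.0
```

Run:
```python
from h import *
from workcell import r
s=snap('wrist','w5');q=r.sense();print(q['t'],q['tool_pos'],q['ee_rot'],q['force'],q['grip_force'])
a=snap('scene','s5')
c=lambda im,u,v,w,h:cv2.resize(im[v:v+h,u:u+w],(400,300),interpolation=cv2.INTER_CUBIC)
cv2.imwrite('pics/c5.png',np.hstack([c(s['image'],180,120,200,150),c(a['image'],330,90,100,75)]))
```

```text
13.25 [0.53315999 0.19354705 0.1092763 ] [-1.79966792e+02 -5.96187385e-02 -1.59789722e+01] [-5.19391144 -5.06470227 25.77031147] 40.00658333301544
```

View pics/c5.png

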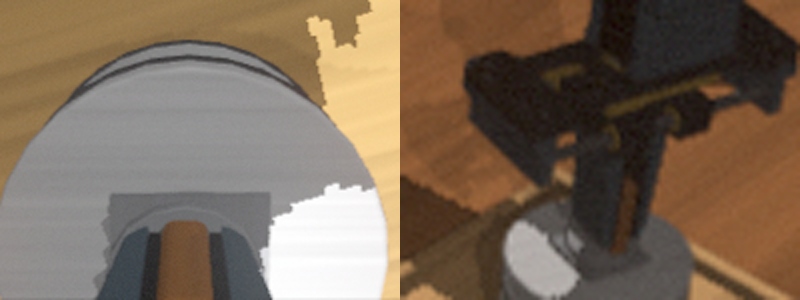

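The pictures show the collar flush on the boss (collar arc inside the boss square at left) and the key upright between the fingers, with the cap down. Handing in.

```bash
python3 -c "
from workcell import r
print(r.hand_in())"
```

```text
the job is handed in; nothing more can be done
None
```

I pressed the cap down until it seated, then meshed the key in the socket and pushed it fully home. I handed in with the gripper still pressing it at about 26 N; the hand-in call returned no verdict.

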